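Run the fingertips along a frame to swing its turn-buttons clear

TASK

The picture frame lies face down, and five wooden turn-buttons still hold its backing board in, three along the near side and two along the right side. Run your fingertips along the frame's inner edge, round the corner, from one end of this row of buttons to the other, so that one after another they swing round clear of the board. Keep a light hand, do not touch the board itself, and leave the weight and the other things where they are.

Things in the scene. Friction and masses are not known exactly. Their poses are not given: they have to be found in the camera images.
- frame: Dark wooden picture frame fixed on the bench, face down: 252 (x) x 332 (y) x 24 mm high, rails 36 mm wide, opening 180 (x) x 260 (y) mm. Origin at its centre on the bench, z up, -x towards the robot: the near rail's inner edge is at x = -90 mm, the right rail's at y = -130 mm. The far and left rails carry fixed buttons, already clear, 11 mm above the rail; flat hangers under 4 mm lie on the side rails.
- corner (a point): Corner where the inner edges of the near and right rails meet, at the level of the frame's back (24 mm above the bench); axes as the frame's. The row of buttons runs past it: buttons 1, 2, 3 on the near rail from left to right, then 4 and 5 on the right rail going away from the robot.
- board: White backing board filling the frame's opening with 2 mm to spare all round, 176 x 256 mm, top face 5 mm below the frame's back (19 mm above the bench). Origin at its centre, 15 mm above the bench, axes as the frame's. Delicate: it is not to be touched.
- pivot1 (a point): Screw of turn-button 1 (near rail, 85 mm to the left of its middle): the point on its pivot axis in the button's top face, 35 mm above the bench, 18 mm outside the rail's inner edge. Axes as the frame's.
- button1 (a joint): Angle of turn-button 1, rad: 0 points squarely in over the board, positive counter-clockwise from above, at most 1.7 either way; clear of the board beyond 1.15. Pale wooden bar 13 mm wide, round ends, underside 25 and top 35 mm above the bench, 36.5 mm from pivot to the end over the board, 16.5 mm the other way. About 1 N at the long end turns it; it stays where left.
- pivot2 (a point): Screw of turn-button 2 (middle of the near rail): the point on its pivot axis in the button's top face, 35 mm above the bench, 18 mm outside the rail's inner edge. Axes as the frame's.
- button2 (a joint): Angle of turn-button 2, rad: 0 points squarely in over the board, positive counter-clockwise from above, at most 1.7 either way; clear of the board beyond 1.15. Pale wooden bar 13 mm wide, round ends, underside 25 and top 35 mm above the bench, 36.5 mm from pivot to the end over the board, 16.5 mm the other way. About 1 N at the long end turns it; it stays where left.
- pivot3 (a point): Screw of turn-button 3 (near rail, 85 mm to the right of its middle): the point on its pivot axis in the button's top face, 35 mm above the bench, 18 mm outside the rail's inner edge. Axes as the frame's.
- button3 (a joint): Angle of turn-button 3, rad: 0 points squarely in over the board, positive counter-clockwise from above, at most 1.7 either way; clear of the board beyond 1.15. Pale wooden bar 13 mm wide, round ends, underside 25 and top 35 mm above the bench, 36.5 mm from pivot to the end over the board, 16.5 mm the other way. About 1 N at the long end turns it; it stays where left.
- pivot4 (a point): Screw of turn-button 4 (right rail, 40 mm nearer the robot than its middle): the point on its pivot axis in the button's top face, 35 mm above the bench, 18 mm outside the rail's inner edge. Axes as the frame's.
- button4 (a joint): Angle of turn-button 4, rad: 0 points squarely in over the board, positive counter-clockwise from above, at most 1.7 either way; clear of the board beyond 1.15. Pale wooden bar 13 mm wide, round ends, underside 25 and top 35 mm above the bench, 36.5 mm from pivot to the end over the board, 16.5 mm the other way. About 1 N at the long end turns it; it stays where left.
- pivot5 (a point): Screw of turn-button 5 (right rail, 40 mm beyond its middle): the point on its pivot axis in the button's top face, 35 mm above the bench, 18 mm outside the rail's inner edge. Axes as the frame's.
- button5 (a joint): Angle of turn-button 5, rad: 0 points squarely in over the board, positive counter-clockwise from above, at most 1.7 either way; clear of the board beyond 1.15. Pale wooden bar 13 mm wide, round ends, underside 25 and top 35 mm above the bench, 36.5 mm from pivot to the end over the board, 16.5 mm the other way. About 1 N at the long end turns it; it stays where left.
- weight: Brass weight with a knob, 48 mm wide, 48 mm high, loose, standing on the backing board. Origin at the centre of its underside. To be left alone.
- screwdriver: Screwdriver 190 mm long lying on the bench to the left of the frame, loose. To be left alone.
- jar: Small closed glass jar, 52 mm wide, 60 mm high, loose, to the right of the frame. Origin at the centre of its underside. To be left alone.
- eraser: White eraser block 55 x 30 x 20 mm, loose, to the right of the frame. Origin at the centre of its underside. To be left alone.

How it is judged:
At the end, for the whole second after the job is handed in: All five turn-buttons are at rest and swung at least 1.15 rad (66 degrees) to either side, clear of the backing board; the weight, screwdriver, jar and eraser are within 15 mm of where they started ((value of joint button1 above 1.15 rad or value of joint button1 below -1.15 rad) and (value of joint button2 above 1.15 rad or value of joint button2 below -1.15 rad) and (value of joint button3 above 1.15 rad or value of joint button3 below -1.15 rad) and (value of joint button4 above 1.15 rad or value of joint button4 below -1.15 rad) and (value of joint button5 above 1.15 rad or value of joint button5 below -1.15 rad) and velocity of joint button1 between -0.05 and 0.05 rad/s and velocity of joint button2 between -0.05 and 0.05 rad/s and velocity of joint button3 between -0.05 and 0.05 rad/s and velocity of joint button4 between -0.05 and 0.05 rad/s and velocity of joint button5 between -0.05 and 0.05 rad/s and distance of each of weight, screwdriver, jar, eraser from where it was at the start of the episode below 0.015 m); the robot touches nothing.
It fails at once if the backing board is touched (over 2 N) (contact force between any of the fingers, the arm and board above 2 N).
It fails at once if the frame or a button is pushed hard (over 30 N) (contact force between any of the fingers, the arm and frame above 30 N).
It fails at once if a button is turned (0.7 rad) out of turn, not one after another from either end of the row (((value of joint button1 between -0.5 and 0.5 rad and (value of joint button2 above 0.7 rad or value of joint button2 below -0.7 rad)) or (value of joint button2 between -0.5 and 0.5 rad and (value of joint button3 above 0.7 rad or value of joint button3 below -0.7 rad)) or (value of joint button3 between -0.5 and 0.5 rad and (value of joint button4 above 0.7 rad or value of joint button4 below -0.7 rad)) or (value of joint button4 between -0.5 and 0.5 rad and (value of joint button5 above 0.7 rad or value of joint button5 below -0.7 rad))) and (((value of joint button1 above 0.7 rad or value of joint button1 below -0.7 rad) and value of joint button2 between -0.5 and 0.5 rad) or ((value of joint button2 above 0.7 rad or value of joint button2 below -0.7 rad) and value of joint button3 between -0.5 and 0.5 rad) or ((value of joint button3 above 0.7 rad or value of joint button3 below -0.7 rad) and value of joint button4 between -0.5 and 0.5 rad) or ((value of joint button4 above 0.7 rad or value of joint button4 below -0.7 rad) and value of joint button5 between -0.5 and 0.5 rad))).
It fails at once if the weight, screwdriver, jar or eraser is moved more than 15 mm or lifted (distance of any of weight, screwdriver, jar, eraser from where it was at the start of the episode above 0.015 m).
It also fails if it takes over 51 s, if anything falls off the work surface, if the arm or the gripper's body presses on something with over 40 N, if the wrist force passes 120 N, or if a joint passes its speed limit or range.

ROBOT

A 7-joint arm with a two-finger parallel gripper is mounted at the origin on the work surface. World frame = base frame: x ahead of the robot, y to its left, z up, the work surface at z = 0. Lengths are in m, angles in rad, forces in N, time in s.
With the tool pointing down it reaches from about 0.425 to 0.925 m from the base axis. Payload 6.8 kg.
Tool frame: the origin (TCP) lies at the very end of the fingers, on their centre line; the grasp point (between the pads) lies 19 mm behind it; x points along the fingers, y is the direction in which the jaws open and shut, and the axes are right-handed (so a half turn about x gives the same grasp; the last joint's range is limited). The gripper opens to 85 mm and grips with 20 to 120 N. Pads are 22 mm wide; open, the fingers measure 114 mm over their backs; the gripper's body (76 mm by 85 mm) begins 54 mm behind the grasp point. The pads swing forward as they close: fully open they stand 13 mm farther back than shut.
Start: joints at [-1.401, 0.477, 0.022, 1.555, -0.011, 1.109, -0.083], TCP at [0.185, 0.649, 0.231] pointing down, gripper open.
Joint ranges: [-2.96, 2.96], [-0.34, 2.1], [-1.41, 1.46], [0.24, 2.44], [-1.37, 4.51], [0.17, 1.92], [-2.96, 2.96]. Speed limits (rad/s): [2.39, 2.39, 3.14, 3.14, 3.14, 3.14, 3.14].

INTERFACE

Orientations are given as a rotation vector (axis times angle).
In Python, from bench import get_obs, grab_frame, camera_info, hand_in gives the robot as it stands.
- The arm moves only by the tool apply_moves, never from a script. Its argument "series" is text: rows parted by semicolons, each of 7 numbers parted by spaces: the turn, a rotation vector about the tool's x, y, z in rad, then the shift along the tool's x, y, z in m, then the opening, from 0 (shut) to 1 (fully open). In form: wx wy wz tx ty tz hand; .... A call has 1 to 12 rows; each row is the pose to reach, as a shift and turn from the pose commanded when the call began, along the tool's axes at that moment; what a row does not reach only later rows make up. A row lasts 1/8 s, in which the tool goes at most 62.5 mm and 10.7 degrees, less where a joint would pass 70% of its speed; a pose out of reach is approached as far as the arm can. A call with a gripper value outside its range is refused whole. The fingers move at their own pace and stop on an object; "force" is the grip in N (left out, the last holds). Time passes only in rows, so rows that repeat a pose let the fingers close. It gives the time, the measured TCP pose, the force and the opening at its end, in the units of the state.
- get_obs(): the state, without advancing time (a new reading comes with each control period).
- grab_frame(name): name is "scene" or "side" or "wrist"; returns the picture (400x640x3 uint8, blue, green, red); there is no depth.
- camera_info(name): a dict with "fov_y" (degrees; the focal length in pixels is half the picture's height over the tangent of half this angle, whatever the lens; pixels are square), "cx", "cy" (the principal point, pixels), "rvec" (rotation vector, rad) and "tvec" (3), from world to camera coordinates, as OpenCV has them. Camera axes: x right, y down, z forward; pixel columns grow to the right and rows downward; lengths in m; the calibration is good to about 2 mm. The wrist camera is an equidistant fisheye: a pixel r from the principal point sees the ray r / f radians off the axis. A picture is of the moment at which its call begins: read the wrist's pose just before it. camera_info takes no time and is no camera call; for the wrist camera it gives the pose at the moment of the call.
- hand_in(): hands the job in, once; it reports no verdict.
The state is a dict: "clock": time; "joints": joint angles; "qvel": joint speeds; "tau": joint torques, N m; "tcp_pos": TCP position; "orientation": TCP orientation; "contact_force": force on the tool from outside, world axes, zero at the start; "moment": the same for the moment, N m; "grip_width": finger opening in m.
Only numpy, scipy, OpenCV 4.12 (cv2) and the standard library are available. Lean on these libraries where they do the work, as an engineer would, in place of code of your own. Each camera call takes 0.05 s, during which the arm holds its last target.

## Working session

There is one attempt and no reset: what is moved stays moved. The work goes in short steps, Python scripts to look and compute and a tool call to move; the robot and the scene stay as the last step left them, time stands still between calls to the robot, and variables do not carry over. Pictures are saved under pics/ and viewed, and the job is handed in when it is done.

Besides the shell and the picture viewer there is one more tool, called after "Emit:" as name(argument=value, ...) on one line, values as JSON. apply_moves: Moves the arm, as the interface text tells. Its arguments: {"type":"object","properties":{"series":{"type":"string"},"force":{"type":"number"}},"required":["series"]}

```bash
mkdir -p pics; ls; python3 - <<'E'
from bench import *
import cv2
print(get_obs())
for n in("scene","side","wrist"):
    print(n,camera_info(n)); cv2.imwrite(f"pics/{n}0.png",grab_frame(n))
E
```

```text
pics
{'clock': 0.0, 'joints': array([-1.40105674,  0.47774202,  0.02229869,  1.55644527, -0.01148116,
        1.10928447, -0.0830833 ]), 'qvel': array([-1.44044627e-03,  2.48521907e-04, -8.29791823e-04,  8.77164838e-04,
       -1.43207728e-03,  1.37949730e-03, -4.24235778e-05]), 'tau': array([ 2.29228517e-04, -5.96456087e+01,  1.60744652e+00, -2.81204742e+01,
        1.23697377e-02,  9.48821398e-03,  2.45704325e-05]), 'tcp_pos': array([0.18497262, 0.64855585, 0.23036647]), 'orientation': array([ 0.21664992,  1.55989486, -0.21940224]), 'contact_force': array([-0.14046498,  0.77731801, -0.38249087]), 'moment': array([-0.004151  ,  0.02785093,  0.04887312]), 'grip_width': 0.08522912544349086}
scene {'fov_y': 44.75857782394179, 'cx': 318.83737493273003, 'cy': 196.62301370793696, 'rvec': array([ 1.87125922,  1.32753088, -0.65992295]), 'tvec': array([-0.21499648, -0.23318312,  1.76260551])}
side {'fov_y': 44.59846901987312, 'cx': 325.28286616355786, 'cy': 207.1364638433395, 'rvec': array([ 2.12048763, -0.45456677,  0.26596802]), 'tvec': array([-0.50385565,  0.18563302,  1.28743942])}
wrist {'fov_y': 65.70646984690485, 'cx': 321.2124496921415, 'cy': 198.0459320459592, 'rvec': array([-2.31855828, -1.75193341, -0.24449098]), 'tvec': array([-0.67328384, -0.03692144,  0.37913926])}
```

View pics/scene0.png

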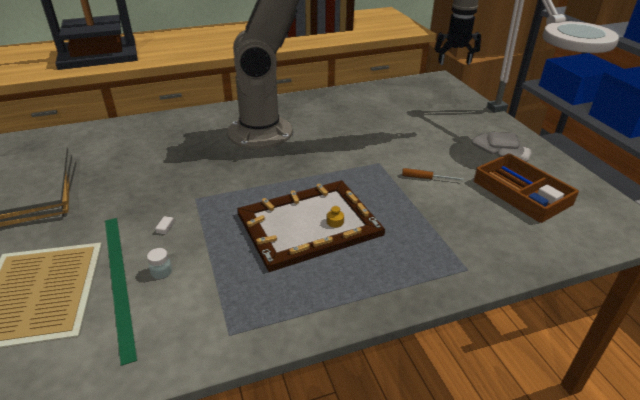

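View pics/side0.png

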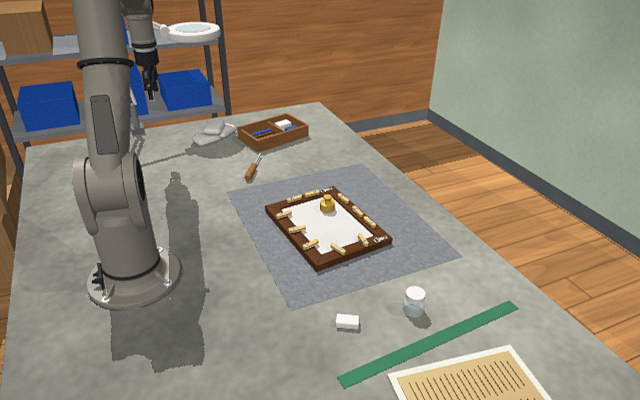

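View pics/wrist0.png

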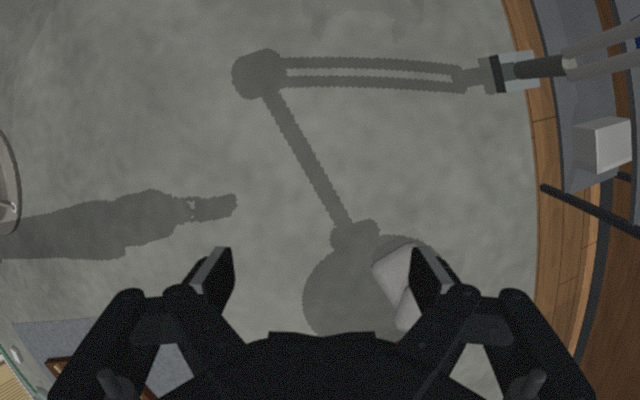

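```bash
python3 - <<'E'
import cv2
a=cv2.imread("pics/scene0.png")[165:285,220:400]; cv2.imwrite("pics/sz.png",cv2.resize(a,None,fx=4.4,fy=4.4,interpolation=cv2.INTER_CUBIC))
a=cv2.imread("pics/side0.png")[170:280,255:405]; cv2.imwrite("pics/dz.png",cv2.resize(a,None,fx=5,fy=5,interpolation=cv2.INTER_CUBIC))
E
```

```text
(no output)
```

View pics/sz.png

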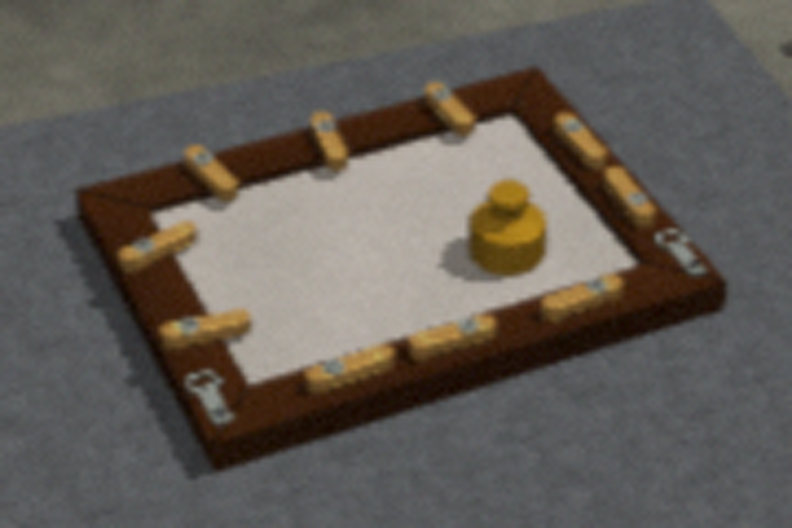

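View pics/dz.png

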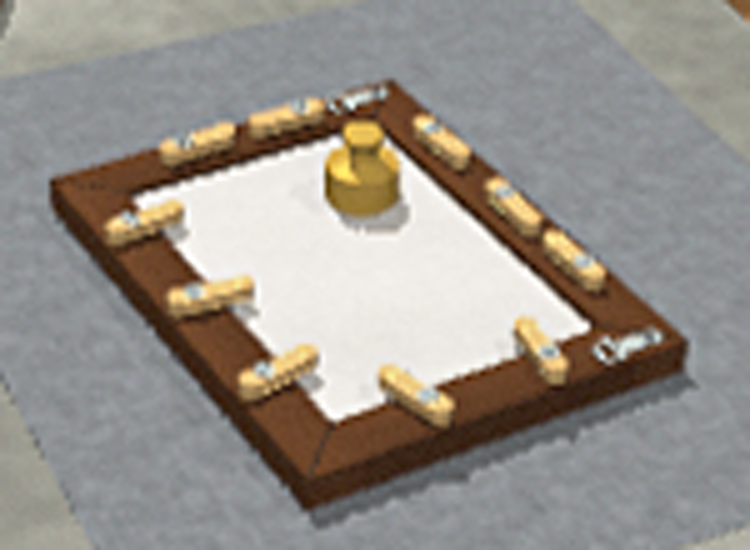

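```bash
cat > h.py <<'E'
import numpy as np,cv2
from scipy.optimize import least_squares
from bench import *
def proj(n,P,ci=None):
    c=ci or camera_info(n); P=np.atleast_2d(P).astype(float)
    f=200/np.tan(np.radians(c['fov_y']/2)); R=cv2.Rodrigues(c['rvec'])[0]
    q=P@R.T+c['tvec']
    if n=='wrist':
        r=np.hypot(q[:,0],q[:,1]);th=np.arctan2(r,q[:,2]);s=f*th/r
        return np.c_[c['cx']+s*q[:,0],c['cy']+s*q[:,1]]
    return np.c_[c['cx']+f*q[:,0]/q[:,2],c['cy']+f*q[:,1]/q[:,2]]
def back(n,uv,z,ci=None):
    r=least_squares(lambda p:(proj(n,[p[0],p[1],z],ci)-uv).ravel(),[.65,0.]);return r.x
def F2W(F,P):
    P=np.atleast_2d(P);c,s=np.cos(F[2]),np.sin(F[2])
    return np.c_[F[0]+c*P[:,0]-s*P[:,1],F[1]+s*P[:,0]+c*P[:,1],P[:,2]]
def W2F(F,p):
    c,s=np.cos(F[2]),np.sin(F[2]);d=np.array(p)[:2]-F[:2];return np.array([c*d[0]+s*d[1],-s*d[0]+c*d[1]])
E
python3 - <<'E'
from h import *
S=np.array([[80,192],[535,70],[724,283],[212,452]])/4.4+[220,165]
D=np.array([[312,480],[52,183],[390,82],[687,343]])/5+[255,170]
C=np.array([[-126,-166,24],[-126,166,24],[126,166,24],[126,-166,24]])/1000
for use in('a','s','d'):
    def res(F):
        W=F2W(F,C);r=[]
        if use!='d': r.append(proj('scene',W)-S)
        if use!='s': r.append(proj('side',W)-D)
        return np.concatenate(r).ravel()
    r=least_squares(res,[.65,0,0]);print(use,r.x.round(4),np.abs(r.fun).max().round(2))
    if use=='a':F=r.x
# buttons: outer end, inner end in both
sb=[([428,90],[472,130]),([316,118],[340,167]),([192,152],[235,196]),([122,250],[196,230]),([163,330],[250,318])]
db=[([108,232],[184,208]),([170,300],[254,283]),([242,388],[318,350]),([448,418],[384,372]),([560,375],[520,325])]
for i in range(5):
    for n,b,k,o in(('scene',sb[i],4.4,[220,165]),('side',db[i],5,[255,170])):
        e=[W2F(F,back(n,np.array(p)/k+o,.033)) for p in b]
        d=e[1]-e[0]; print(i+1,n,(np.array(e)*1000).round(0).tolist(),np.degrees(np.arctan2(d[1],d[0])).round(0))
for n,p,z in(('scene',(np.array([508,258])/4.4+[220,165]),.02),('side',(np.array([362,200])/5+[255,170]),.022)):
    print('weight',W2F(F,back(n,p,z)))
print('jar',back('scene',[160,272],0),back('side',[416,315],0),'eraser',back('scene',[164,228],.01),back('side',[347,322],.01))
print('wcorners',F2W(F,C))
E
```

```text
a [0.5575 0.0022 0.1009] 1.69
s [0.557  0.0031 0.0998] 1.39
d [0.5571 0.     0.1018] 0.53
1 scene [[-123.0, 83.0], [-70.0, 90.0]] 7.0
1 side [[-124.0, 84.0], [-72.0, 84.0]] 1.0
2 scene [[-125.0, 2.0], [-70.0, -5.0]] -7.0
2 side [[-123.0, 3.0], [-72.0, -6.0]] -10.0
3 scene [[-125.0, -85.0], [-70.0, -77.0]] 9.0
3 side [[-126.0, -90.0], [-72.0, -80.0]] 10.0
4 scene [[-49.0, -158.0], [-48.0, -111.0]] 89.0
4 side [[-40.0, -168.0], [-50.0, -116.0]] 100.0
5 scene [[31.0, -160.0], [42.0, -110.0]] 77.0
5 side [[35.0, -166.0], [41.0, -117.0]] 83.0
weight [0.0430351  0.05943308]
weight [0.03631877 0.05271431]
jar [ 0.60454095 -0.40099013] [ 0.60775733 -0.41501529] eraser [ 0.44884182 -0.37561832] [ 0.43845069 -0.37545262]
wcorners [[ 0.44889881 -0.17566759  0.024     ]
 [ 0.41546594  0.15464475  0.024     ]
 [ 0.66618494  0.18002151  0.024     ]
 [ 0.69961782 -0.15029083  0.024     ]]
```

```bash
cat >> h.py <<'E'
from scipy.spatial.transform import Rotation as Ro
def plan(F,goals,o=None):
    """goals: list (fx,fy,z,yaw_extra) frame coords (m); tool z along frame dir yaw_extra; prints shift, rotvec in tool axes"""
    o=o or get_obs(); R0=Ro.from_rotvec(o['orientation'])
    print('t',o['clock'],'tcpF',(W2F(F,o['tcp_pos'])*1000).round(1),'z',o['tcp_pos'][2].round(4),'f',o['contact_force'].round(1),'tool axes\n',R0.as_matrix().round(3),'\nw',o['grip_width'].round(4))
    for fx,fy,z,a in goals:
        w=F2W(F,[[fx,fy,z]])[0]; a=a+F[2]
        X=np.array([0,0,-1.]);Z=np.array([np.cos(a),np.sin(a),0]);Y=np.cross(Z,X)
        R=Ro.from_matrix(np.c_[X,Y,Z])
        print('rot',(R0.inv()*R).as_rotvec().round(3),'shift',R0.inv().apply(w-o['tcp_pos']).round(4))
F0=np.array([.5572,.0018,.1008])
E
python3 - <<'E'
from h import *
plan(F0,[(-.09,.125,.17,0),(-.09,.125,.17,np.pi),(-.09,.125,.17,np.pi/2),(-.09,.125,.17,-np.pi/2)])
E
```

```text
Traceback (most recent call last):
  File "h.py", line 23, in plan
    print('t',o['clock'],'tcpF',(W2F(F,o['tcp_pos'])*1000).round(1),'z',o['tcp_pos'][2].round(4),'f',o['contact_force'].round(1),'tool axes\n',R0.as_matrix().round(3),'\nw',o['grip_width'].round(4))
                                                                                                                                                                             ^^^^^^^^^^^^^^^^^^^^^
AttributeError: 'float' object has no attribute 'round'
```

```bash
sed -i "s/o\['grip_width'\].round(4)/round(o['grip_width'],4)/" h.py
python3 - <<'E'
from h import *
plan(F0,[(-.09,.125,.17,0),(-.09,.125,.17,np.pi),(-.09,.125,.17,np.pi/2),(-.09,.125,.17,-np.pi/2)])
E
```

```text
t 0.15 tcpF [-305.2  681.1] z 0.2306 f [-1.7  0.7 -0. ] tool axes
 [[-0.     0.274  0.962]
 [-0.001  0.962 -0.274]
 [-1.    -0.001  0.   ]] 
w 0.0852
rot [-0.379 -0.     0.001] shift [ 0.0612 -0.4371  0.4055]
rot [2.763e+00 2.000e-03 0.000e+00] shift [ 0.0612 -0.4371  0.4055]
rot [-1.949e+00 -1.000e-03  1.000e-03] shift [ 0.0612 -0.4371  0.4055]
rot [1.192e+00 1.000e-03 1.000e-03] shift [ 0.0612 -0.4371  0.4055]
```

Emit:
apply_moves(series="-0.06 0 0 0.01 -0.045 0.04 0; -0.12 0 0 0.02 -0.09 0.08 0; -0.18 0 0 0.03 -0.135 0.12 0; -0.24 0 0 0.04 -0.18 0.16 0; -0.3 0 0 0.05 -0.225 0.2 0; -0.36 0 0 0.055 -0.265 0.245 0; -0.38 0 0 0.06 -0.31 0.285 0; -0.38 0 0 0.061 -0.35 0.325 0; -0.38 0 0 0.061 -0.395 0.365 0; -0.38 0 0 0.061 -0.437 0.405 0; -0.38 0 0 0.061 -0.437 0.405 0; -0.38 0 0 0.061 -0.437 0.405 0", force=40)

```text
clock: 1.65
tcp_pos: [0.4545, 0.1181, 0.1701]
orientation: [-0.08, 1.57, 0.08]
contact_force: [-0.2, 0.7, 0.0]
grip_width: -0.0001
```

```bash
python3 - <<'E'
from h import *
plan(F0,[(-.09,.125,.17,0),(-.09,0.0,.17,0)])
ci=camera_info('wrist');import json
cv2.imwrite("pics/w1.png",grab_frame("wrist"))
json.dump({k:(v.tolist() if hasattr(v,'tolist') else v) for k,v in ci.items()},open('w1.json','w'))
E
```

```text
t 1.65 tcpF [-90.5 126. ] z 0.1701 f [-0.2  0.7  0. ] tool axes
 [[-0.    -0.102  0.995]
 [ 0.     0.995  0.102]
 [-1.     0.    -0.   ]] 
w -0.0001
rot [ 0.001 -0.    -0.   ] shift [ 0.0001 -0.001   0.0005]
rot [ 0.001 -0.    -0.   ] shift [ 1.00e-04 -1.26e-01  4.00e-04]
```

View pics/w1.png

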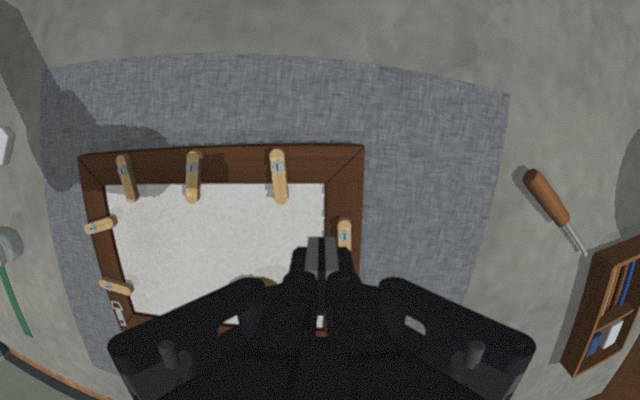

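```bash
python3 - <<'E'
from h import *
import json
ci={k:(np.array(v) if isinstance(v,list) else v) for k,v in json.load(open('w1.json')).items()}
P=np.array([[-126,-166,24],[-126,166,24],[-90,-130,24],[-90,130,24],[-108,85,35],[-108,0,35],[-108,-85,35],[-40,-148,35],[40,-148,35]])/1000
U=np.array([[80,158],[364,146],[104,184],[326,182],[278,168],[193,167],[122,170],[95,227],[109,286]],float)
r=least_squares(lambda F:(proj('wrist',F2W(F,P),ci)-U).ravel(),F0);print(r.x.round(4),r.fun.reshape(-1,2).round(1).tolist())
F=r.x
im=cv2.imread('pics/w1.png');
for p in proj('wrist',F2W(F,P),ci): cv2.circle(im,tuple((p*1).round().astype(int)),1,(0,0,255),-1)
for p in proj('wrist',F2W(F0,P),ci): cv2.circle(im,tuple((p*1).round().astype(int)),1,(0,255,0),-1)
cv2.imwrite('pics/w1z.png',cv2.resize(im[130:345,60:380],None,fx=2.5,fy=2.5,interpolation=cv2.INTER_CUBIC))
o=get_obs();t=o['tcp_pos']
print(proj('wrist',[t],ci))
E
```

```text
[0.5541 0.0027 0.1015] [[-2.9, -1.7], [1.8, -0.3], [-2.4, 1.1], [1.3, 0.8], [0.4, -1.6], [-0.5, 1.0], [1.2, 0.5], [-1.8, 1.3], [-0.2, 0.2]]
[[323.95715116 253.06949649]]
```

View pics/w1z.png

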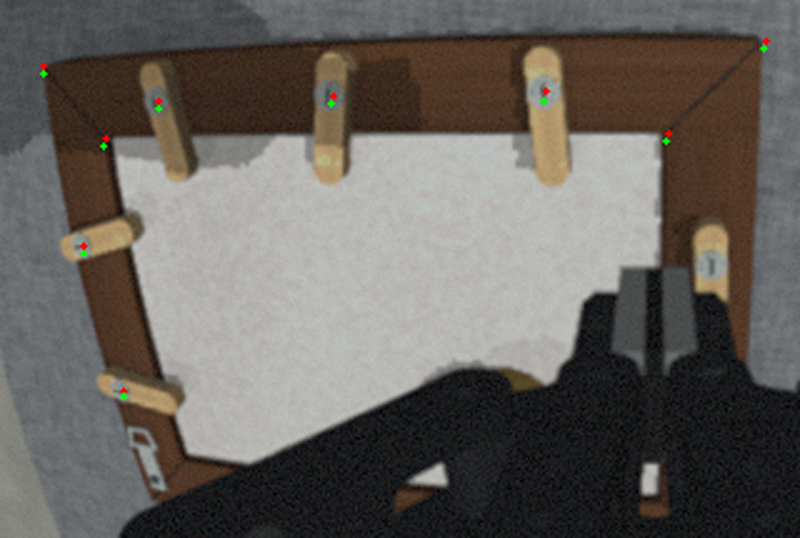

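```bash
python3 - <<'E'
from h import *
import json
ci={k:(np.array(v) if isinstance(v,list) else v) for k,v in json.load(open('w1.json')).items()}
o=get_obs();t=o['tcp_pos'];R=Ro.from_rotvec(o['orientation'])
for x in(0,-.01,-.02,-.04):
  for z in(-.011,.011):
    print(x,z,((proj('wrist',t+R.apply([[x,-.01,z],[x,.01,z]]),ci)-[60,130])*2.5).round(0).tolist())
im=cv2.imread('pics/w1.png')
cv2.imwrite('pics/w1f.png',cv2.resize(im[225:345,260:390],None,fx=6,fy=5,interpolation=cv2.INTER_CUBIC)*2)
E
```

```text
0 -0.011 [[610.0, 258.0], [710.0, 258.0]]
0 0.011 [[612.0, 354.0], [707.0, 354.0]]
-0.01 -0.011 [[607.0, 279.0], [714.0, 278.0]]
-0.01 0.011 [[610.0, 379.0], [710.0, 379.0]]
-0.02 -0.011 [[604.0, 302.0], [718.0, 302.0]]
-0.02 0.011 [[607.0, 406.0], [714.0, 406.0]]
-0.04 -0.011 [[596.0, 359.0], [728.0, 358.0]]
-0.04 0.011 [[601.0, 472.0], [722.0, 471.0]]
```

View pics/w1f.png

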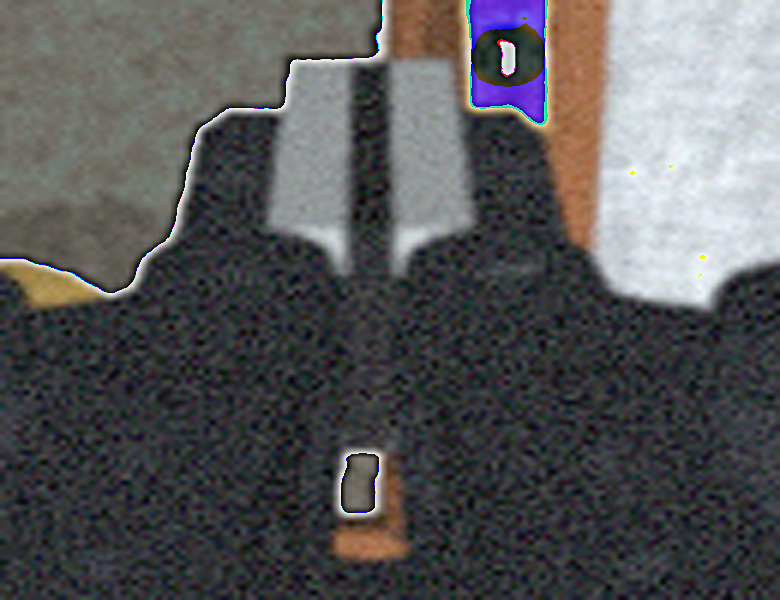

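```bash
cat >> h.py <<'E'
F1=np.array([.5555,.0022,.1012])
E
python3 - <<'E'
from h import *
plan(F1,[(-.086,.116,.06,0),(-.086,.116,.0295,0)])
E
```

```text
t 1.7 tcpF [-89.  126.3] z 0.1702 f [ 0.3  0.4 -0.2] tool axes
 [[-0.001 -0.103  0.995]
 [ 0.     0.995  0.103]
 [-1.     0.    -0.   ]] 
w -0.0001
rot [ 0.002 -0.    -0.   ] shift [ 0.1101 -0.0103  0.003 ]
rot [ 0.002 -0.    -0.   ] shift [ 0.1406 -0.0103  0.003 ]
```

Emit:
apply_moves(series="0.002 0 0 0.03 -0.01 0.003 0; 0.002 0 0 0.06 -0.01 0.003 0; 0.002 0 0 0.09 -0.01 0.003 0; 0.002 0 0 0.115 -0.01 0.003 0; 0.002 0 0 0.13 -0.01 0.003 0; 0.002 0 0 0.1405 -0.01 0.003 0; 0.002 0 0 0.1405 -0.01 0.003 0; 0.002 0 0 0.1405 -0.01 0.003 0")

```text
clock: 2.7
tcp_pos: [0.4592, 0.1084, 0.0304]
orientation: [-0.078, 1.568, 0.079]
contact_force: [0.4, -0.6, 0.1]
grip_width: 0.0002
```

```bash
python3 - <<'E'
from h import *
plan(F1,[(-.086,.116,.0295,0),(-.086,.04,.0295,0)])
cv2.imwrite("pics/w2.png",grab_frame("wrist"))
a=grab_frame("side")[150:280,235:405];cv2.imwrite("pics/s2.png",cv2.resize(a,None,fx=4.5,fy=4.5,interpolation=cv2.INTER_CUBIC))
E
```

```text
t 2.7 tcpF [-85.1 115.4] z 0.0304 f [ 0.4 -0.6  0.1] tool axes
 [[ 0.001 -0.1    0.995]
 [ 0.     0.995  0.1  ]
 [-1.     0.     0.001]] 
w 0.0002
rot [-0.001  0.001 -0.   ] shift [ 0.0009  0.0006 -0.0009]
rot [-0.001  0.001 -0.   ] shift [ 0.0008 -0.0754 -0.0009]
```

View pics/w2.png

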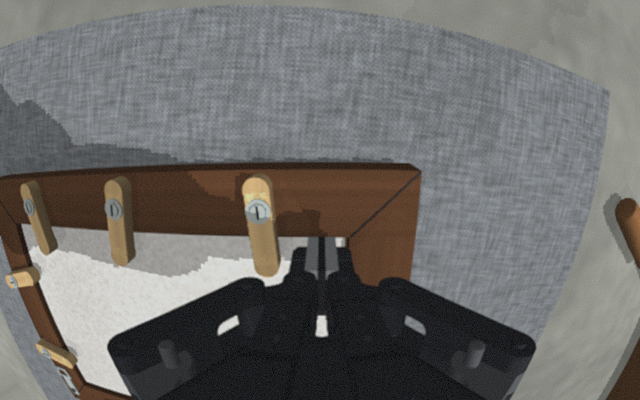

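View pics/s2.png

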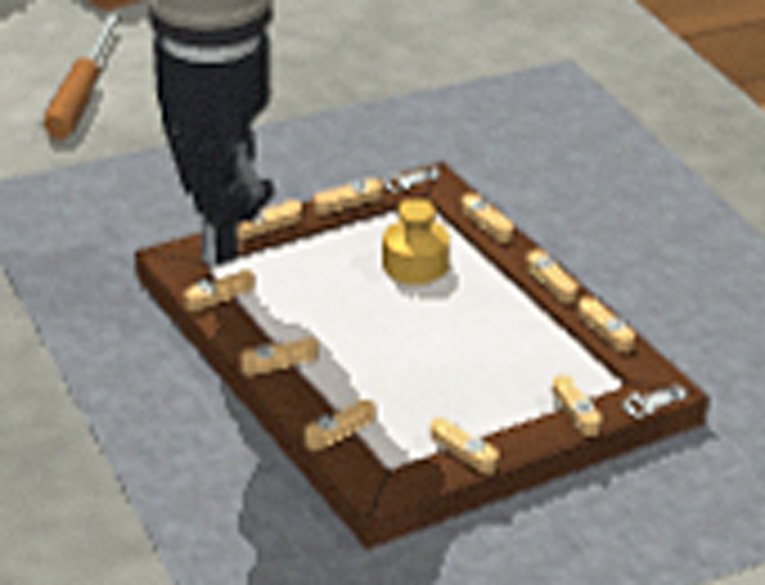

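```bash
python3 - <<'E'
from h import *
o=get_obs();ci=camera_info('wrist');t=o['tcp_pos'];R=Ro.from_rotvec(o['orientation'])
for x in(0,-.025): print(proj('wrist',t+R.apply([[x,y,z] for z in(-.011,.011) for y in(-.0085,.0085)]),ci).round(0).tolist())
P=np.array([[-126,166,24],[-90,130,24],[-108,85,35],[-108,0,35],[-108,-85,35]])/1000
U=np.array([[419,171],[349,238],[259,211],[114,210],[29,207]],float)
print(proj('wrist',F2W(F1,P),ci).round(0).tolist())
r=least_squares(lambda F:(proj('wrist',F2W(F,P),ci)-U).ravel(),F1);print(r.x.round(4),r.fun.reshape(-1,2).round(1).tolist())
print(W2F(r.x,t))
im=cv2.imread('pics/w2.png');cv2.imwrite('pics/w2f.png',cv2.resize(im[150:300,230:430],None,fx=4,fy=4,interpolation=cv2.INTER_CUBIC))
E
```

```text
[[305.0, 233.0], [340.0, 233.0], [306.0, 272.0], [339.0, 272.0]]
[[303.0, 256.0], [343.0, 256.0], [304.0, 299.0], [341.0, 299.0]]
[[422.0, 172.0], [350.0, 239.0], [259.0, 214.0], [115.0, 211.0], [30.0, 209.0]]
[0.5546 0.0013 0.0999] [[2.2, -0.1], [0.0, -0.2], [-1.7, 0.7], [-0.6, -0.4], [0.1, 0.3]]
[-0.08415687  0.11609045]
```

View pics/w2f.png

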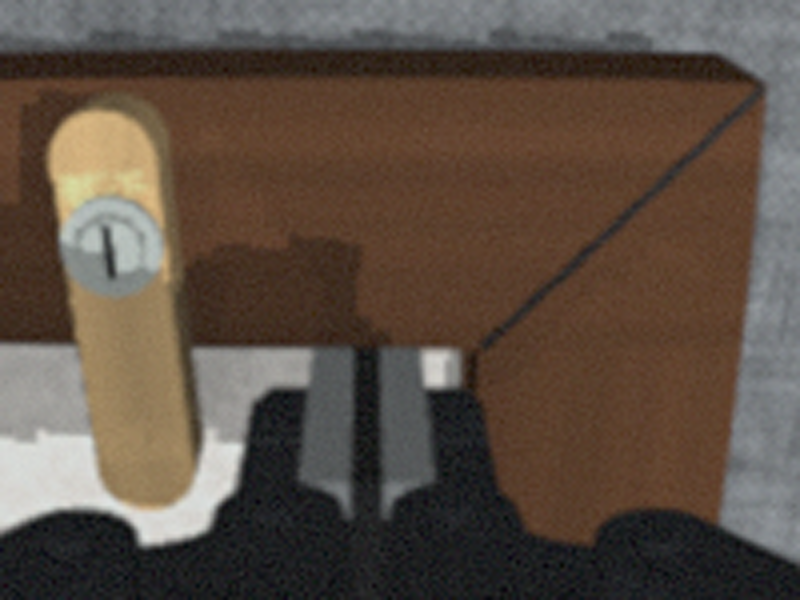

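```bash
python3 - <<'E'
from h import *
ci=camera_info('wrist')
for z in(.0304,.024):print(z,W2F(F1,back('wrist',[324,236.5],z,ci)))
R=cv2.Rodrigues(ci['rvec'])[0];C=-R.T@ci['tvec'];print(W2F(F1,C),C)
E
```

```text
0.0304 [-0.09435854  0.11608689]
0.024 [-0.09160866  0.11614734]
[-0.15551838  0.11474245] [0.38918518 0.10064378 0.1727419 ]
```

Emit:
apply_moves(series="0 0 0 0.001 0 -0.0045 0; 0 0 0 0.001 -0.007 -0.0045 0; 0 0 0 0.001 -0.014 -0.0045 0; 0 0 0 0.001 -0.021 -0.0045 0; 0 0 0 0.001 -0.028 -0.0045 0; 0 0 0 0.001 -0.035 -0.0045 0; 0 0 0 0.001 -0.042 -0.0045 0; 0 0 0 0.001 -0.049 -0.0045 0; 0 0 0 0.001 -0.056 -0.0045 0; 0 0 0 0.001 -0.063 -0.0045 0; 0 0 0 0.001 -0.07 -0.0045 0; 0 0 0 0.001 -0.077 -0.0045 0")

```text
clock: 4.3
tcp_pos: [0.4616, 0.0304, 0.0287]
orientation: [-0.079, 1.57, 0.078]
contact_force: [-0.1, -0.0, -0.5]
grip_width: -0.0
```

```bash
python3 - <<'E'
from h import *
plan(F1,[(-.0895,-.04,.0295,0),(-.0895,-.132,.0295,0)])
cv2.imwrite("pics/w3.png",grab_frame("wrist"))
E
```

```text
t 4.3 tcpF [-90.6  37.6] z 0.0287 f [-0.1 -0.  -0.5] tool axes
 [[-0.001 -0.1    0.995]
 [-0.     0.995  0.1  ]
 [-1.    -0.    -0.001]] 
w -0.0
rot [-0.001 -0.001  0.   ] shift [-0.0008 -0.0776  0.0012]
rot [-0.001 -0.001  0.   ] shift [-0.0008 -0.1696  0.0013]
```

View pics/w3.png

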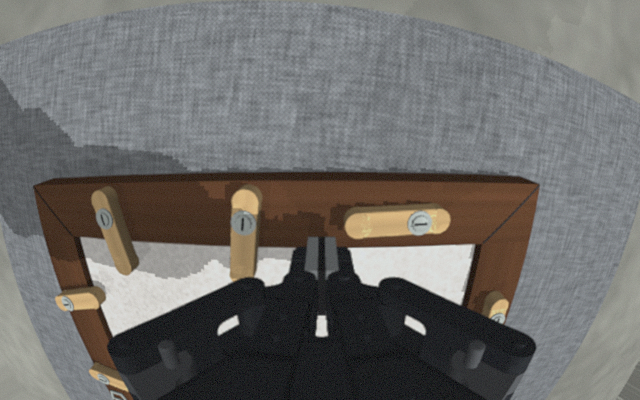

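Button 1 (long end at 350,222; screw at 420,222) lies along the rail; the fingertips are just short of button 2 (243,230). I'll go on.

Emit:
apply_moves(series="0 0 0 -0.0005 -0.007 0.0005 0; 0 0 0 -0.0005 -0.014 0.0005 0; 0 0 0 -0.0005 -0.021 0.0005 0; 0 0 0 -0.0005 -0.028 0.0005 0; 0 0 0 -0.0005 -0.035 0.0005 0; 0 0 0 -0.0005 -0.042 0.0005 0; 0 0 0 -0.0005 -0.049 0.0005 0; 0 0 0 -0.0005 -0.056 0.0005 0; 0 0 0 -0.0005 -0.063 0.0005 0; 0 0 0 -0.0005 -0.07 0.0005 0; 0 0 0 -0.0005 -0.077 0.0005 0; 0 0 0 -0.0005 -0.084 0.0005 0")

```text
clock: 5.85
tcp_pos: [0.4705, -0.0531, 0.0292]
orientation: [-0.079, 1.57, 0.078]
contact_force: [-0.3, 0.3, 0.4]
grip_width: 0.0001
```

```bash
python3 - <<'E'
from h import *
plan(F1,[(-.0895,-.128,.0295,0)])
cv2.imwrite("pics/w4.png",grab_frame("wrist"))
E
```

```text
t 5.85 tcpF [-90.1 -46.4] z 0.0292 f [-0.3  0.3  0.4] tool axes
 [[-0.001 -0.1    0.995]
 [-0.     0.995  0.1  ]
 [-1.    -0.    -0.001]] 
w 0.0001
rot [-0.001 -0.001  0.   ] shift [-0.0003 -0.0816  0.0007]
```

View pics/w4.png

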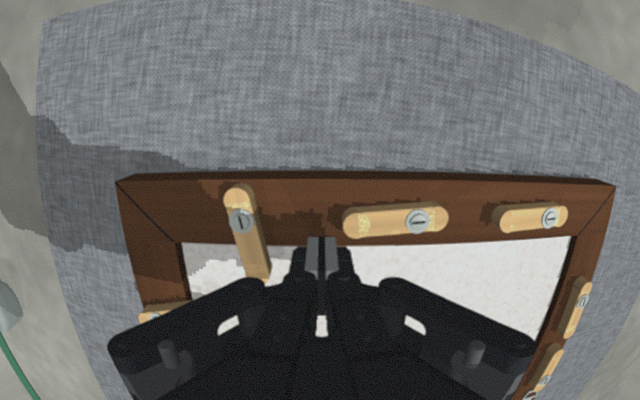

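Emit:
apply_moves(series="0 0 0 -0.0003 -0.007 0.0003 0; 0 0 0 -0.0003 -0.014 0.0003 0; 0 0 0 -0.0003 -0.021 0.0003 0; 0 0 0 -0.0003 -0.028 0.0003 0; 0 0 0 -0.0003 -0.035 0.0003 0; 0 0 0 -0.0003 -0.042 0.0003 0; 0 0 0 -0.0003 -0.049 0.0003 0; 0 0 0 -0.0003 -0.056 0.0003 0; 0 0 0 -0.0003 -0.063 0.0003 0; 0 0 0 -0.0003 -0.07 0.0003 0; 0 0 0 -0.0003 -0.076 0.0003 0; 0 0 0 -0.0003 -0.081 0.0003 0")

```text
clock: 7.4
tcp_pos: [0.479, -0.1336, 0.0295]
orientation: [-0.078, 1.57, 0.078]
contact_force: [-0.4, 0.0, 0.5]
grip_width: 0.0001
```

```bash
python3 - <<'E'
from h import *
plan(F1,[(-.0895,-.128,.0295,0),(0,-.128,.0295,0)])
cv2.imwrite("pics/w5.png",grab_frame("wrist"))
o=get_obs();ci=camera_info('wrist');t=o['tcp_pos'];R=Ro.from_rotvec(o['orientation'])
print(proj('wrist',t+R.apply([[0,y,z] for z in(-.011,.011) for y in(-.0085,.0085)]),ci).round(0).tolist())
P=np.array([[-126,-166,24],[-90,-130,24],[-40,-130,24],[-108,-85,35],[-40,-148,35]])/1000
print(proj('wrist',F2W(F1,P),ci).round(0).tolist())
E
```

```text
t 7.4 tcpF [ -89.9 -127.4] z 0.0295 f [-0.4  0.   0.5] tool axes
 [[-0.001 -0.1    0.995]
 [-0.     0.995  0.1  ]
 [-1.    -0.    -0.001]] 
w 0.0001
rot [-0.001 -0.001  0.   ] shift [ 0.     -0.0006  0.0004]
rot [-0.001 -0.001  0.   ] shift [-0.     -0.0005  0.0899]
[[305.0, 233.0], [340.0, 234.0], [306.0, 272.0], [339.0, 272.0]]
[[246.0, 182.0], [319.0, 248.0], [319.0, 323.0], [411.0, 223.0], [288.0, 334.0]]
```

View pics/w5.png

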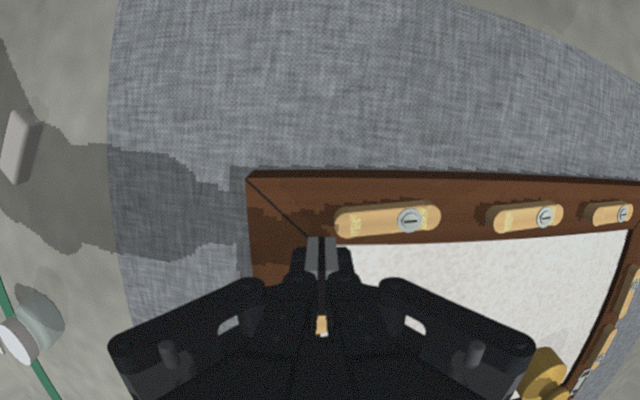

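Emit:
apply_moves(series="0 0 0 0 -0.0015 0.004 0; 0 0 0 0 -0.002 0.011 0; 0 0 0 0 -0.002 0.018 0; 0 0 0 0 -0.002 0.025 0; 0 0 0 0 -0.002 0.032 0; 0 0 0 0 -0.002 0.039 0; 0 0 0 0 -0.002 0.046 0; 0 0 0 0 -0.002 0.053 0; 0 0 0 0 -0.002 0.06 0; 0 0 0 0 -0.002 0.067 0; 0 0 0 0 -0.002 0.074 0; 0 0 0 0 -0.002 0.081 0")

```text
clock: 8.95
tcp_pos: [0.5608, -0.1269, 0.0297]
orientation: [-0.079, 1.569, 0.079]
contact_force: [-0.0, -0.1, 0.1]
grip_width: 0.0003
```

```bash
python3 - <<'E'
from h import *
plan(F1,[(.08,-.1295,.0295,0)])
cv2.imwrite("pics/w6.png",grab_frame("wrist"))
a=grab_frame("side")[150:280,235:405];cv2.imwrite("pics/s6.png",cv2.resize(a,None,fx=4.5,fy=4.5,interpolation=cv2.INTER_CUBIC))
E
```

```text
t 8.95 tcpF [  -7.7 -129. ] z 0.0297 f [-0.  -0.1  0.1] tool axes
 [[ 0.001 -0.1    0.995]
 [-0.     0.995  0.1  ]
 [-1.    -0.     0.001]] 
w 0.0003
rot [-0.001  0.001  0.   ] shift [ 0.0003 -0.0004  0.0877]
```

View pics/w6.png

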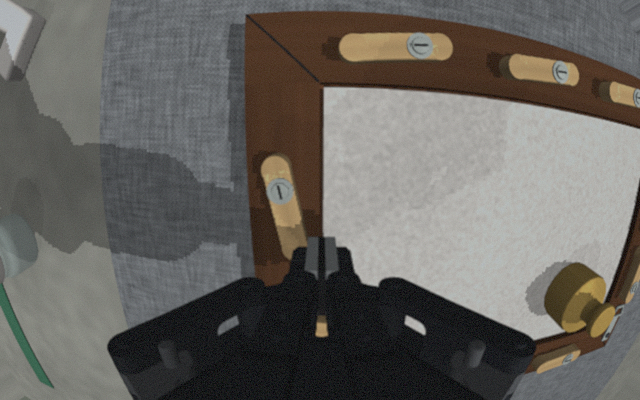

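View pics/s6.png

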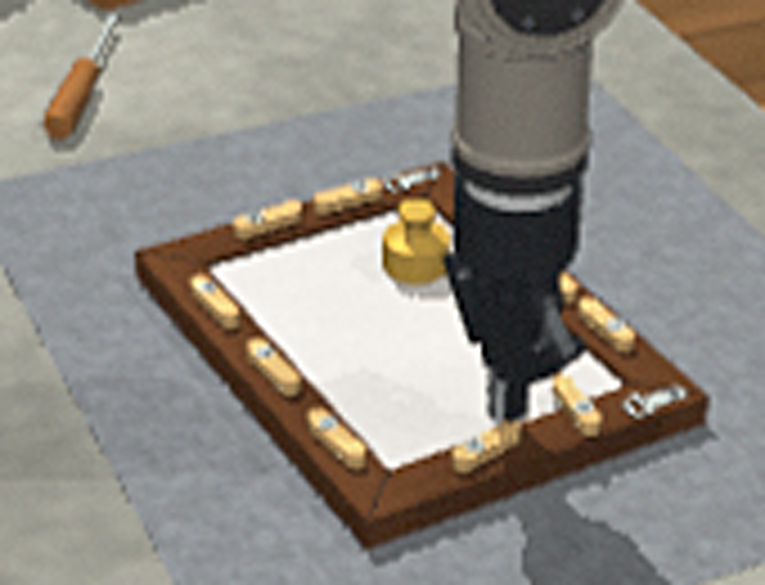

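Emit:
apply_moves(series="0 0 0 -0.0005 -0.001 0.007 0; 0 0 0 -0.0005 -0.0015 0.014 0; 0 0 0 -0.0005 -0.0015 0.021 0; 0 0 0 -0.0005 -0.0015 0.028 0; 0 0 0 -0.0005 -0.0015 0.035 0; 0 0 0 -0.0005 -0.0015 0.042 0; 0 0 0 -0.0005 -0.0015 0.049 0; 0 0 0 -0.0005 -0.0015 0.056 0; 0 0 0 -0.0005 -0.0015 0.063 0; 0 0 0 -0.0005 -0.0015 0.07 0; 0 0 0 -0.0005 -0.0015 0.077 0; 0 0 0 -0.0005 -0.0015 0.084 0")

```text
clock: 10.55
tcp_pos: [0.6443, -0.1199, 0.0301]
orientation: [-0.079, 1.569, 0.079]
contact_force: [-0.5, 0.2, 0.8]
grip_width: 0.0003
```

```bash
python3 - <<'E'
from h import *
plan(F1,[(.08,-.1295,.0295,0)])
cv2.imwrite("pics/w7.png",grab_frame("wrist"))
a=grab_frame("side")[150:280,235:405];cv2.imwrite("pics/s7.png",cv2.resize(a,None,fx=4.5,fy=4.5,interpolation=cv2.INTER_CUBIC))
E
```

```text
t 10.55 tcpF [  76.  -130.4] z 0.0301 f [-0.5  0.2  0.8] tool axes
 [[ 0.    -0.1    0.995]
 [ 0.     0.995  0.1  ]
 [-1.    -0.     0.   ]] 
w 0.0003
rot [-0.001  0.     0.   ] shift [0.0006 0.001  0.004 ]
```

View pics/w7.png

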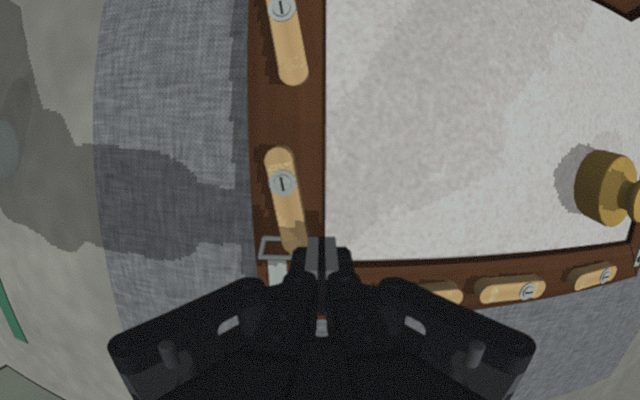

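View pics/s7.png

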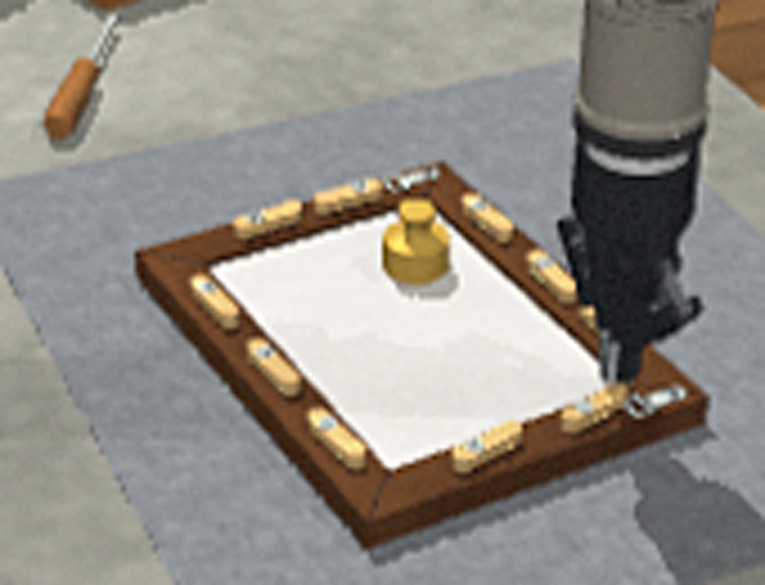

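Button 4 (screw 282,10; end 292,80) and 5 (screw 282,183; end 293,245) now lie nearly along the right rail. I'll ease off 4 mm and lift.

Emit:
apply_moves(series="0 0 0 0 0.004 0.001 0; 0 0 0 -0.02 0.004 0.001 0; 0 0 0 -0.05 0.004 0.001 0; 0 0 0 -0.09 0.004 -0.02 0; 0 0 0 -0.14 0.004 -0.06 0; 0 0 0 -0.18 0.004 -0.08 0; 0 0 0 -0.18 0.004 -0.08 0; 0 0 0 -0.18 0.004 -0.08 0")

```text
clock: 11.65
tcp_pos: [0.5639, -0.1239, 0.2108]
orientation: [-0.079, 1.568, 0.079]
contact_force: [-1.0, 0.3, -0.3]
grip_width: 0.0
```

```bash
python3 - <<'E'
from h import *
o=get_obs();print(o['tcp_pos'],o['contact_force'],o['qvel'].round(3))
im=grab_frame("scene");cv2.imwrite("pics/c8.png",im)
d=grab_frame("side");cv2.imwrite("pics/s8.png",cv2.resize(d[150:335,235:445],None,fx=3.2,fy=3.2,interpolation=cv2.INTER_CUBIC))
F=F1
b=np.array
# button directions from wrist
ci=camera_info('wrist');w=grab_frame("wrist");cv2.imwrite("pics/w8.png",w)
import pickle;pickle.dump(ci,open('w8.p','wb'))
E
```

```text
[ 0.5638515  -0.12385368  0.21081396] [-0.9891006   0.26011082 -0.25830995] [-0.     0.036 -0.007  0.009  0.001 -0.002  0.   ]
```

View pics/s8.png

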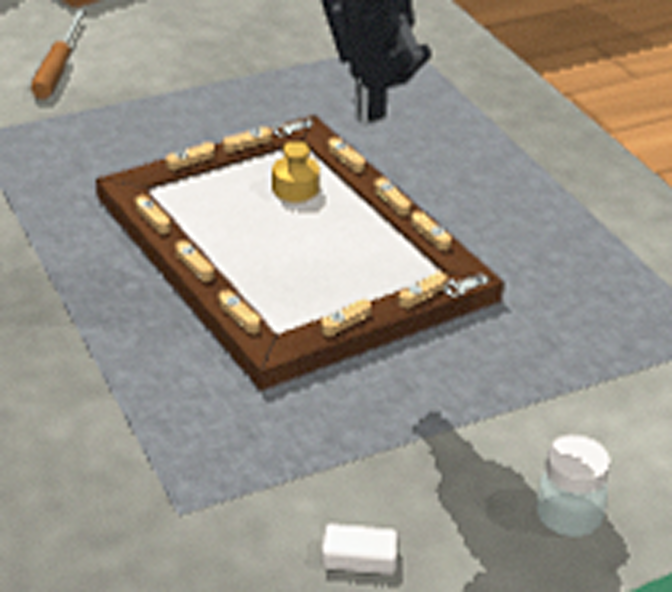

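View pics/w8.png

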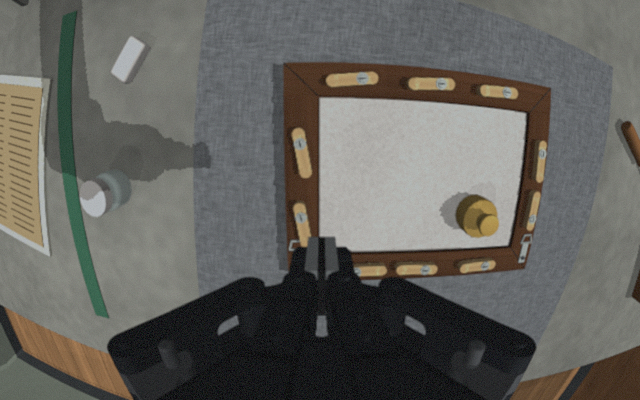

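```bash
python3 - <<'E'
from h import *
import pickle;ci=pickle.load(open('w8.p','rb'))
E=dict(b1=([517,93],[481,91]),b2=([454,84],[409,84]),b3=([378,78],[327,81]),b4=([297,130],[305,176]),b5=([299,204],[306,242]))
for k,(a,b) in E.items():
    d=W2F(F1,back('wrist',b,.035,ci))-W2F(F1,back('wrist',a,.035,ci));print(k,np.degrees(np.arctan2(d[1],d[0])).round(1))
hand_in()
E
```

```text
b1 -85.6
b2 -85.1
b3 -85.1
b4 9.1
b5 8.7
the job is handed in; nothing more can be done
```

I swung all five turn-buttons clear of the board and handed the job in at about 12 s of the 51 s allowed. The hand-in gives no verdict.

**Method:** I ran the shut fingertips along the frame's inner edge, about 5 mm above its back, turning buttons 1, 2, 3, then 4 and 5 round the corner. After button 5 I eased off and lifted the hand about 180 mm clear.

**Button angles:** My last wrist picture gives about 85 to 86° for buttons 1 to 3 and about 81° for buttons 4 and 5. The threshold is 66°. These come from end points I picked by eye, so allow a few degrees either way.

**Force and board:** The wrist force was at most about 1 N at the end of each move; I did not read it in between. The lowest fingertip height I read was about 9 mm above the board's top face.

**Other objects:** The weight, screwdriver, jar and eraser look unmoved in the final pictures. I judged this by eye and did not measure their positions.

**Disagreement:** The cameras differed by about 3 mm on where the frame lies. I settled the sideways offset of the fingers from the wrist view of the tips against the rail edge.

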